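# Stack gift boxes crosswise on a display pallet

## Robot

A 6-joint arm with a two-finger parallel gripper is mounted at the origin on a cart in front of the work surface, level with it; the furniture and walls round the work are solid. World frame = base frame: x ahead of the robot, y to its left, z up, the work surface at z = 0. Lengths are in mm, angles in rad, forces in N, time in s.
With the tool pointing down it reaches from about 225 to 875 mm from the base axis. Payload 3.4 kg.
Tool frame: the origin (TCP) lies on the front face of the gripper's body, between the roots of the fingers; the fingertips stand 73 mm ahead of it and the grasp point (between the pads) lies 54 mm ahead of it; z points along the fingers, y is the line along which they close (so a half turn about z gives the same grasp; the last joint's range is limited). The gripper opens to 85 mm and grips with 20 to 120 N. Pads are 22 mm wide; open, the fingers measure 114 mm over their backs; the gripper's body (76 mm by 85 mm) begins 54 mm behind the grasp point. The pads swing forward as they close: fully open they stand 13 mm farther back than shut.
Start: joints at [1.051, 0.276, 1.505, -0, 1.361, -0.121], TCP at [223.296, 529.9, 303.928] pointing down, gripper open.
Joint ranges: [-2.89, 2.89], [-0.75, 2.08], [0.22, 2.7], [-1.18, 4.32], [0.11, 2.71], [-2.7, 2.7]. Speed limits (rad/s): [2.57, 2.57, 3.14, 3.14, 3.14, 3.14].

## Interface

Orientations are given as a unit quaternion [w, x, y, z].
In Python, from workcell import robot, eyes, models gives the robot as it stands.
- The arm moves only by the shell command python3 -m crank 'ROWS' [OPENING] [FORCE]. ROWS is JSON, a list of rows, each a list of 4 numbers: the shift along the tool's x, y, z in m, then the turn about the tool's z in rad. A call has 1 to 12 rows; each row is the pose to reach, as a shift and turn from the pose commanded when the call began, along the tool's axes at that moment; what a row does not reach only later rows make up. A row lasts 1/10 s, in which the tool goes at most 50 mm and 8.59 degrees, less where a joint would pass 70% of its speed; a pose out of reach is approached as far as the arm can. A call with a gripper value outside its range is refused whole. OPENING is the finger opening in m, from 0 to 0.0854, set as the call begins (- or left out, the last holds). The fingers move at their own pace and stop on an object; FORCE is the grip in N (left out, the last holds). Time passes only in rows, so rows that repeat a pose let the fingers close. It gives the time, the measured TCP pose, the force, the opening and the grip force at its end, in the units of the state.
- robot.get_obs(): the state, without advancing time (a new reading comes with each control period).
- eyes.get_image(name): name is "side" or "top"; returns a dict with "pixels" (480x640x3 uint8, red, green, blue), "fx", "fy", "cx", "cy" (pixels), "distortion" ([k1, k2, p1, p2, k3] as OpenCV has them; the pictures are not rectified), "position" and "orientation" of the camera in the world. Camera axes: x right, y down, z forward; pixel columns grow to the right and rows downward; lengths in mm; the calibration is good to about 2 mm. A picture is of the moment at which its call begins. There is no depth.
- robot.hand_in(): hands the job in; it is judged then, once.
Trained networks look in a picture, given as the dict that the camera call returned (one of the last four; its "shot" number tells which), for a name from the list of things; names that differ only in an ending like _2 or _b are one class to them, and where a whole thing is asked for, a point or a joint stands for the part that bears it (a point fixed in the world has none). Each returns a list of dicts, best first, with "conf" (0 to 1); they miss things now and then, are a little off and sometimes report something else, mostly with a low value. They report only what shows in the picture. A call takes as long as a camera call. They do not tell look-alikes from the thing itself.
- models.search_frame(thing, picture): "pixel" ([column, row] in pixels, amid what is visible of it).
The state is a dict: "clock": time; "joint_pos": joint angles; "joint_vel": joint speeds; "tau": joint torques, N m; "ee_pos": TCP position; "ee_rot": TCP orientation; "force": force on the tool from outside, world axes, zero at the start; "moment": the same for the moment, N m; "width": finger opening in mm; "gripper_force": force on a finger pad.
Only numpy, scipy, OpenCV 4.12 (cv2) and the standard library are available. Lean on these libraries where they do the work, as an engineer would, in place of code of your own. Each camera call takes 0.05 s, during which the arm holds its last target. There are 200 camera calls.

## Task

Stack the four gift boxes on the little wooden pallet for the craft stall in interlocking layers: first the two deep boxes side by side, lying lengthwise along the deck boards, then the two shallow sleeved boxes side by side on top of them, turned a quarter turn to lie across. Keep each layer centred on the pallet, leaving a small gap of about 12 mm (a finger's width) between the two boxes of a layer so that it is square, and last lay the larger of the two plain grey stones on the middle of the top as a weight; leave the smaller grey stone where it lies.

Things in the scene. Friction and masses are not known exactly. Their poses are not given: they have to be found in the camera images.
- pallet: little pale wooden pallet, fixed: three deck boards (96 x 22, 6 mm gaps) on bearers, 96 x 78 x 15 high. Origin at the centre of its underside, x along the boards, z up. Neat deep boxes: centres 18.5 mm either side of centre along y, undersides on the deck, 15 above the origin; shallow: 18.5 mm either side along x, 49 above it; finished top 69 above it.
- box_deep_a: deep gift box of plain brown card with a lift-off lid, its top plain, 62 long x 25 wide x 34 high, closed, about 80 g. Origin at the centre of its underside, x along its length, z up. Grip it across its two ends (62 mm apart), so that its long sides stay free for the neighbour. The two deep boxes are alike and may change places.
- box_deep_b: deep gift box of plain brown card with a lift-off lid, its top plain, 62 long x 25 wide x 34 high, closed, about 80 g. Origin at the centre of its underside, x along its length, z up. Grip it across its two ends (62 mm apart), so that its long sides stay free for the neighbour. Like box_deep_a.
- box_flat_a: shallow gift box of brown card with a plain white paper sleeve round its middle (24 mm wide, crossing its top), 62 long x 25 wide x 20 high, closed, about 50 g. Origin at the centre of its underside, x along its length, z up. Grip it across its two ends (62 mm apart). The two shallow boxes are alike and may change places.
- box_flat_b: shallow gift box of brown card with a plain white paper sleeve round its middle (24 mm wide, crossing its top), 62 long x 25 wide x 20 high, closed, about 50 g. Origin at the centre of its underside, x along its length, z up. Grip it across its two ends (62 mm apart). Like box_flat_a.
- stone_large: larger plain grey flat pebble, unpainted, an oval 28 wide x 49 long x 14 thick, about 30 g, lying flat. Origin at the centre of its underside, y along its length, x across. Grip it across its 28 mm width.
- stone_small: smaller plain grey flat pebble, an oval 23 x 34 x 12 mm, lying flat; stays where it is. Origin at the centre of its underside, y along its length.
Not all that is in view belongs to the job. Leave any blue or yellow look-alike of the stone_large alone.

How it is judged:
By the outcome, as a careful person would: the job done as asked, in the order asked, and still so for the second after the job is handed in, with the robot touching nothing.
It also fails if it takes over 112 s, if anything falls off the work surface, if the arm or the gripper's body presses on something with over 40 N, if the wrist force passes 120 N, or if a joint passes its speed limit or range.

## Working session

There is one attempt and no reset: what is moved stays moved. The work goes in short steps, Python scripts to look and compute and a shell command to move; the robot and the scene stay as the last step left them, time stands still between calls to the robot, and variables do not carry over. Pictures are saved under pics/ and viewed, at most 14 in all, crops included, and the job is handed in when it is done.

```bash
mkdir -p pics; ls; python3 - <<'E'
from workcell import robot, eyes, models
import cv2
for n in ("side","top"):
    p=eyes.get_image(n); cv2.imwrite(f"pics/{n}0.png",p["pixels"][:,:,::-1])
    print(n,{k:v for k,v in p.items() if k!="pixels"})
    for t in ("pallet","box_deep_a","box_flat_a","stone_large","stone_small"):
        print(t,[(d["pixel"],d["conf"]) for d in models.search_frame(t,p)])
print(robot.get_obs())
E
```

```text
pics
side {'fx': 616.2868902803372, 'fy': 616.2868902803372, 'cx': 314.57902740636115, 'cy': 237.51836194634757, 'distortion': array([-0.13338927,  0.        ,  0.        ,  0.        ,  0.        ]), 'position': array([  169.7335469 , -1101.61884509,   570.3224267 ]), 'orientation': array([-0.52868318,  0.83684948, -0.11303832,  0.08601965]), 'shot': 1}
pallet [([261.6, 209.8], 0.63)]
box_deep_a [([275.8, 229.9], 0.61), ([310.4, 297.5], 0.58)]
box_flat_a [([353.6, 244.5], 0.74), ([274.7, 228.9], 0.67), ([374.8, 272.1], 0.63)]
stone_large [([248.4, 301.1], 0.81), ([291.4, 266.8], 0.63), ([251.3, 254.6], 0.63), ([401.4, 253.3], 0.55), ([384.5, 228.2], 0.46)]
stone_small []
top {'fx': 533.1149793932029, 'fy': 533.1149793932029, 'cx': 327.5020597482949, 'cy': 246.58871227333856, 'distortion': array([0.00068275, 0.        , 0.        , 0.        , 0.        ]), 'position': array([433.44341198,  31.81587355, 889.39539067]), 'orientation': array([-0.02425095,  0.70725063, -0.70551615,  0.03814974]), 'shot': 2}
pallet [([215.7, 289.6], 0.76)]
box_deep_a [([469.1, 296.9], 0.98), ([286.1, 292
[... 228 characters left out ...]
08.4], 0.69)]
{'clock': 0.6, 'joint_pos': array([ 1.05101986e+00,  2.75893636e-01,  1.50491507e+00, -1.02302997e-05,
        1.36072385e+00, -1.20991623e-01]), 'joint_vel': array([ 0.00072295,  0.00013946, -0.00227476, -0.00049624,  0.00152658,
       -0.00027483]), 'tau': array([-1.15509578e-03, -4.16393387e+01, -2.45984834e+01, -1.77333009e-04,
        4.74050812e-04,  9.44216822e-06]), 'ee_pos': array([223.28068632, 529.89024204, 303.92562667]), 'ee_rot': array([1.42110173e-05, 1.98072780e-01, 9.80187315e-01, 2.69428904e-05]), 'force': array([ 0.35499265, -0.70308835,  0.07697036]), 'moment': array([ 0.02730047, -0.05692872, -0.0092051 ]), 'gripper_force': 0.0, 'width': 85.24604364680009}
```

```bash
python3 - <<'E'
import cv2
t=cv2.imread("pics/top0.png"); s=cv2.imread("pics/side0.png")
cv2.imwrite("pics/topc.png",cv2.resize(t[110:390,160:530],(793,600),interpolation=cv2.INTER_CUBIC))
cv2.imwrite("pics/sidec.png",cv2.resize(s[170:330,200:440],(800,533),interpolation=cv2.INTER_CUBIC))
E
```

```text
(no output)
```

View pics/topc.png

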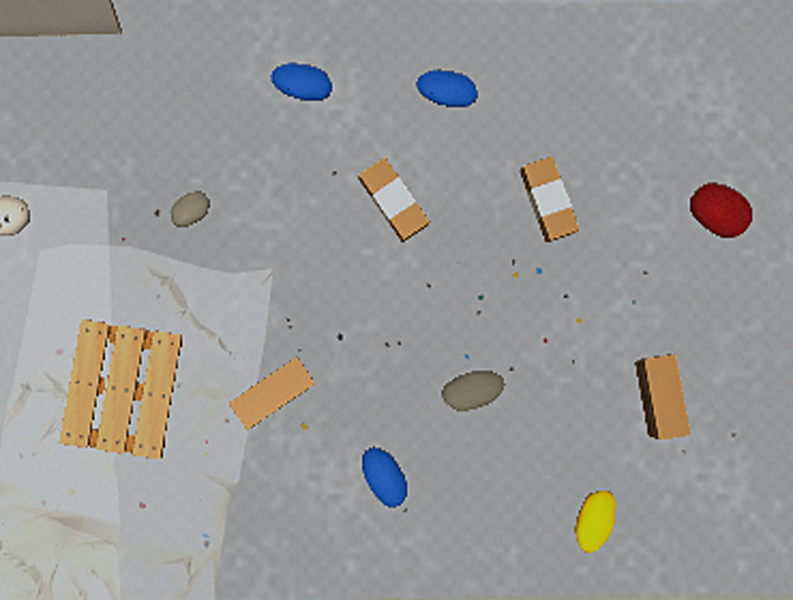

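View pics/sidec.png

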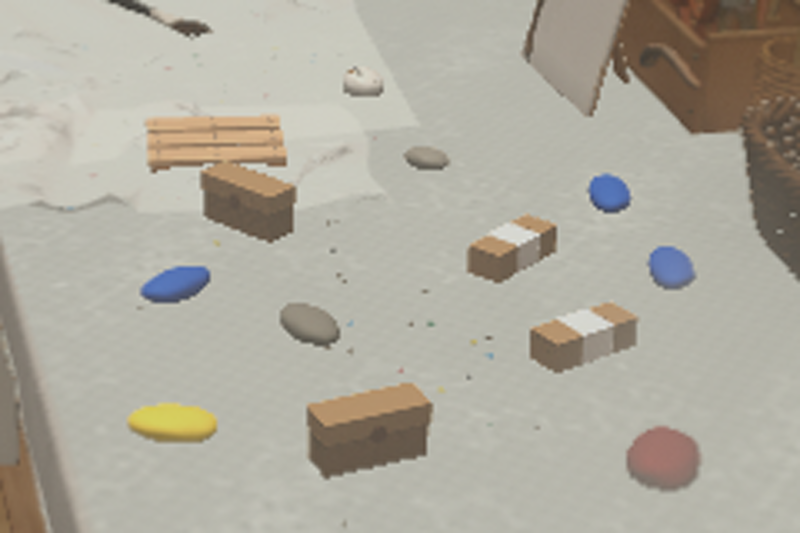

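The top view (crop ×2.143 from 160,110) shows the pallet at (122,388), deep boxes at (272,393) and (665,397), sleeved boxes at (393,200) and (550,200). The large grey stone is at (473,390) and the small one at (190,208). The side view shows the same things, with the boxes standing closed.

```bash
cat > h.py <<'E'
from workcell import robot, eyes, models
import cv2, numpy as np
from scipy.spatial.transform import Rotation as R
def rot(q): return R.from_quat([q[1],q[2],q[3],q[0]]).as_matrix()
def K(p): return np.array([[p["fx"],0,p["cx"]],[0,p["fy"],p["cy"]],[0,0,1.]])
def rays(p,px):
    u=cv2.undistortPoints(np.array(px,float).reshape(-1,1,2),K(p),p["distortion"]).reshape(-1,2)
    return np.c_[u,np.ones(len(u))]@rot(p["orientation"]).T
def plane(p,px,z):
    d=rays(p,px); c=p["position"]; return (c+d*((z-c[2])/d[:,2])[:,None])[:,:2]
def tri(p1,x1,p2,x2):
    d1,d2=rays(p1,[x1])[0],rays(p2,[x2])[0]; c1,c2=p1["position"],p2["position"]
    s=np.linalg.lstsq(np.c_[d1,-d2],c2-c1,rcond=None)[0]
    a,b=c1+d1*s[0],c2+d2*s[1]; return (a+b)/2,np.linalg.norm(a-b)
def rect(p,mask,z):
    "centre, long, short, angle (deg, of long axis) of a mask laid on height z"
    ys,xs=np.nonzero(mask); w=plane(p,np.c_[xs,ys],z).astype(np.float32)
    (c,(a,b),t)=cv2.minAreaRect(w)
    if a<b: a,b,t=b,a,t+90
    return np.round(c,1),round(a,1),round(b,1),round((t+90)%180-90,1)
def plan(x,y,z,yaw=None):
    "shift in m and turn in rad to bring TCP to x,y,z with tool y at world angle yaw deg (mod 180)"
    o=robot.get_obs(); M=rot(o["ee_rot"]); d=M.T@(np.array([x,y,z])-o["ee_pos"])/1000
    cur=np.degrees(np.arctan2(M[1,1],M[0,1])); t=0
    if yaw is not None: t=np.radians((cur-yaw+90)%180-90)
    print("rows",np.round(d,4),round(t,4),"| now",np.round(o["ee_pos"],1),"yaw",round(cur,1),"j6",round(o["joint_pos"][5],2),"t",round(o["clock"],1),"F",np.round(o["force"],1),"w",round(o["width"],1))
E
cat > m.py <<'E'
from h import *
def browns(p):
    hsv=cv2.cvtColor(p["pixels"],cv2.COLOR_RGB2HSV)
    return cv2.inRange(hsv,(8,70,135),(25,255,255))
if __name__=="__main__":
    p=eyes.get_image("top"); s=eyes.get_image("side")
    m=browns(p); n,l,st,ce=cv2.connectedComponentsWithStats(m)
    print([(i,list(st[i]),ce[i].round(1).tolist()) for i in range(1,n) if st[i,4]>40])
    W=lambda c:(int(c[0]/2.143+160),int(c[1]/2.143+110))
    S=lambda c:(c[0]/3.333+200,c[1]/3.333+170)
    def box(c,h): # window mask
        x,y=W(c); q=np.zeros_like(m); q[y-28:y+28,x-28:x+28]=m[y-28:y+28,x-28:x+28]; return q
    for nm,c,z,sc in (("deepN",(272,393),34,(248,182)),("deepF",(665,397),34,(368,405)),("flatL",(393,200),20,(513,236)),("flatR",(550,200),20,(584,322))):
        q=box(c,0); r=rect(p,q,z); ys,xs=np.nonzero(cv2.dilate(q,None)); cc=cv2.minAreaRect(np.c_[xs,ys].astype(np.float32))[0]
        print(nm,r,"tri",tri(p,cc,s,S(sc)))
    x,y=W((122,388)); q=np.zeros_like(m); q[y-40:y+40,x-35:x+32]=m[y-40:y+40,x-35:x+32]
    print("pallet",rect(p,q,15))
    cc=((87+182+163+60)/4,(320+335+459+445)/4)
    print("pallet tri",tri(p,(cc[0]/2.143+160,cc[1]/2.143+110),s,S((216,140))))
    hsv=cv2.cvtColor(p["pixels"],cv2.COLOR_RGB2HSV); x,y=W((473,390))
    g=cv2.inRange(hsv,(0,0,0),(255,255,135)); q=np.zeros_like(m); q[y-16:y+16,x-20:x+20]=g[y-16:y+16,x-20:x+20]
    print("stone",q.sum()//255,rect(p,q,7),tri(p,(473/2.143+160,390/2.143+110),s,S((311,324))))
    v=p["pixels"].copy(); v[m>0]=(255,0,255); v[q>0]=(0,255,0); cv2.imwrite("pics/mask.png",cv2.resize(v[110:390,160:530],(793,600))[:,:,::-1])
E
python3 m.py
```

```text
[(20, [np.int32(140), np.int32(31), np.int32(16), np.int32(32), np.int32(143)], [149.5, 50.4]), (28, [np.int32(614), np.int32(35), np.int32(15), np.int32(52), np.int32(535)], [621.1, 58.5]), (38, [np.int32(139), np.int32(45), np.int32(58), np.int32(23), np.int32(202)], [172.6, 60.9]), (86, [np.int32(616), np.int32(91), np.int32(24), np.int32(7), np.int32(62)], [629.1, 93.5]), (96, [np.int32(558), np.int32(127), np.int32(57), np.int32(57), np.int32(906)], [586.0, 155.3]), (97, [np.int32(327), np.int32(183), np.int32(19), np.int32(17), np.int32(167)], [336.3, 191.5]), (98, [np.int32(404), np.int32(183), np.int32(18), np.int32(15), np.int32(166)], [412.5, 190.0]), (102, [np.int32(342), np.int32(204), np.int32(18), np.int32(18), np.int32(167)], [350.7, 212.5]), (103, [np.int32(413), np.int32(207), np.int32(17), np.int32(15), np.int32(164)], [421.2, 213.7]), (109, [np.int32(187), np.int32(259), np.int32(57), np.int32(65), np.int32(2416)], [215.6, 291.4]), (111, [np.int32(461), np.int32(275), np.int32(21), np.int32(40), np.int32(575)], [471.0, 294.9]), (112, [np.int32(267), np.int32(276), 
[... 287 characters left out ...]
3741))
deepF (array([ 432.3, -215.7]), 61.4, 24.3, 9.1) tri (array([ 433.10850487, -216.65763731,   31.83052302]), np.float64(2.2608200995695027))
flatL (array([583.8, -10.6]), 60.8, 27.7, 34.3) tri (array([586.12848709, -11.2536745 ,  16.29260009]), np.float64(3.5542849430837764))
flatR (array([ 585.4, -132.9]), 61.0, 24.1, 19.5) tri (array([ 586.67838919, -133.67901863,   18.31569945]), np.float64(2.23221720074239))
pallet (array([437.6, 196.7]), 95.5, 77.4, -8.9)
pallet tri (array([438.87313067, 193.85690964,  11.59419472]), np.float64(5.333685368206884))
stone 418 (array([438.7, -78.1]), 59.4, 27.6, -71.7) (array([438.60980944, -74.31683028,   5.11006341]), np.float64(4.250917916515856))
```

View pics/mask.png

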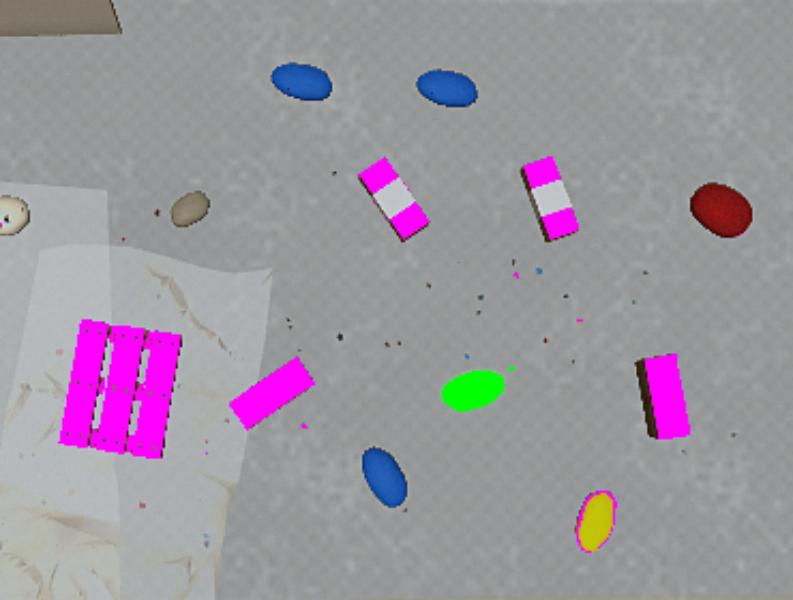

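```bash
python3 - <<'E'
s=open("m.py").read()
s=s.replace('    return cv2.inRange(hsv,(8,70,135),(25,255,255))','''    return big(cv2.inRange(hsv,(8,70,135),(25,255,255)))
def big(m,a=60):
    n,l,st,_=cv2.connectedComponentsWithStats(m)
    return np.where(np.isin(l,[i for i in range(1,n) if st[i,4]>a]),255,0).astype(np.uint8)''')
s=s.replace("    print([(i","    0 and print([(i").replace('print("stone"','q=big(q); print("stone"')
open("m.py","w").write(s)
E
python3 m.py; python3 -c "
from h import *
plan(425,74,180,30)"
```

```text
deepN (array([434.3,  80.5]), 61.3, 24.5, -55.5) tri (array([436.3449773 ,  80.37386934,  29.07591343]), np.float64(4.3213187301614635))
deepF (array([ 432.3, -215.7]), 61.4, 24.3, 9.1) tri (array([ 433.18639032, -216.62472441,   31.80505273]), np.float64(2.1300280432406855))
flatL (array([584.5, -11.5]), 60.9, 24.3, 34.5) tri (array([586.27800717, -11.94285494,  16.65622825]), np.float64(2.766730328727466))
flatR (array([ 585.4, -132.9]), 61.0, 24.1, 19.5) tri (array([ 586.67838919, -133.67901863,   18.31569945]), np.float64(2.23221720074239))
pallet (array([437.6, 196.6]), 95.5, 77.4, -8.9)
pallet tri (array([438.87313067, 193.85690964,  11.59419472]), np.float64(5.333685368206884))
stone 413 (array([437. , -73.1]), 48.8, 27.6, -71.6) (array([438.60980944, -74.31683028,   5.11006341]), np.float64(4.250917916515856))
rows [-0.3629 -0.3418  0.1239] 0.6484 | now [223.3 529.9 303.9] yaw 67.2 j6 -0.12 t 0.8 F [0.4 0.  0.7] w 85.7
```

```bash
sed -i 's/(cur-yaw+90)%180-90/(cur-yaw+180)%360-180/' h.py; python3 -c "
from h import *
plan(434.3,80.5,160,-55.5)"
```

```text
rows [-0.3689 -0.3322  0.1439] 2.1407 | now [223.3 529.9 303.9] yaw 67.2 j6 -0.12 t 0.8 F [0.4 0.  0.7] w 85.7
```

```bash
python3 -m crank '[[-0.3689,-0.3322,0.1439,2.1407],[-0.3689,-0.3322,0.1439,2.1407],[-0.3689,-0.3322,0.1439,2.1407],[-0.3689,-0.3322,0.1439,2.1407],[-0.3689,-0.3322,0.1439,2.1407],[-0.3689,-0.3322,0.1439,2.1407],[-0.3689,-0.3322,0.1439,2.1407],[-0.3689,-0.3322,0.1439,2.1407],[-0.3689,-0.3322,0.1439,2.1407],[-0.3689,-0.3322,0.1439,2.1407],[-0.3689,-0.3322,0.1439,2.1407],[-0.3689,-0.3322,0.1439,2.1407]]' 0.085; python3 -c "
from h import *
plan(434.3,80.5,76,-55.5)"
```

```text
clock: 2.0
ee_pos: [435.5, 78.0, 159.4]
ee_rot: [0.0, 0.893, 0.449, -0.0]
force: [-0.9, -0.4, 0.3]
width: 84.9
gripper_force: 0.0
rows [ 0.0013 -0.0024  0.0834] 0.3302 | now [435.5  78.  159.4] yaw -36.6 j6 0.66 t 2.0 F [-0.9 -0.4  0.3] w 84.9
```

```bash
python3 -m crank '[[0,0,0,0.15],[0,0,0,0.3],[0,0,0,0.341],[0,0,0,0.341],[0,0,0,0.341]]'; python3 - <<'E'
from h import *
plan(434.3,80.5,76,-55.5)
p=eyes.get_image("top"); cv2.imwrite("pics/a1.png",cv2.resize(p["pixels"][190:390,180:420],(720,600))[:,:,::-1])
E
```

```text
clock: 2.5
ee_pos: [434.4, 80.5, 160.1]
ee_rot: [0.0, 0.955, 0.297, 0.0]
force: [0.3, 0.0, -0.0]
width: 84.9
gripper_force: 0.0
rows [-0.0001 -0.      0.0841] 0.0007 | now [434.4  80.5 160.1] yaw -55.5 j6 0.99 t 2.5 F [ 0.3  0.  -0. ] w 84.9
```

View pics/a1.png

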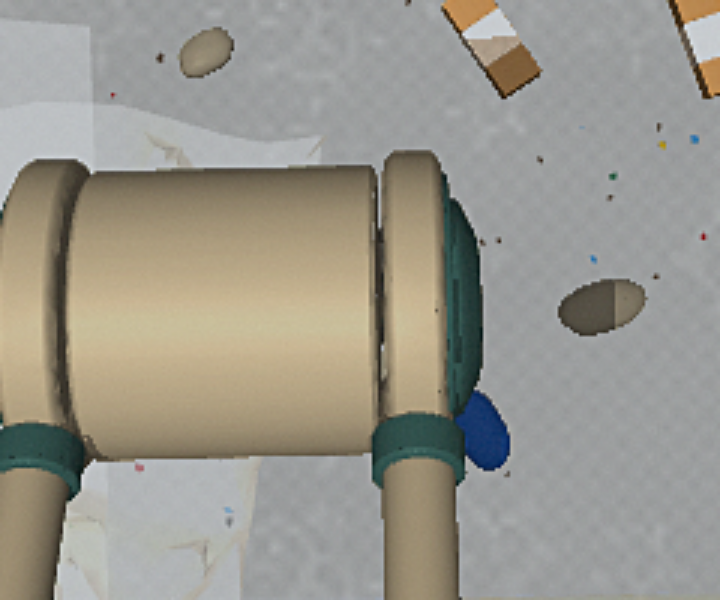

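The arm hides the box from above (the large stone at (600,305) is half in shadow). The tool pose is settled, so I'm descending.

```bash
python3 -m crank '[[0,0,0.04,0],[0,0,0.07,0],[0,0,0.084,0],[0,0,0.084,0],[0,0,0.084,0]]' && python3 -m crank '[[0,0,0,0],[0,0,0,0],[0,0,0,0],[0,0,0,0],[0,0,0,0],[0,0,0,0]]' 0.05 30; python3 - <<'E'
from h import *
plan(440.5,214.9,200,-8.9)
p=eyes.get_image("side"); cv2.imwrite("pics/a2.png",cv2.resize(p["pixels"][170:290,200:360],(800,600))[:,:,::-1])
E
```

```text
clock: 3.05
ee_pos: [434.6, 80.6, 76.2]
ee_rot: [-0.0, 0.955, 0.297, 0.0]
force: [0.1, -0.0, 0.2]
width: 84.9
gripper_force: 0.0
clock: 3.65
ee_pos: [435.1, 80.6, 77.1]
ee_rot: [0.0, 0.955, 0.296, 0.001]
force: [-0.2, 0.4, 6.8]
width: 61.7
gripper_force: 33.3
rows [ 0.0808 -0.1075 -0.1228] -0.8136 | now [435.1  80.6  77.1] yaw -55.5 j6 0.99 t 3.6 F [-0.2  0.4  6.8] w 61.7
```

View pics/a2.png

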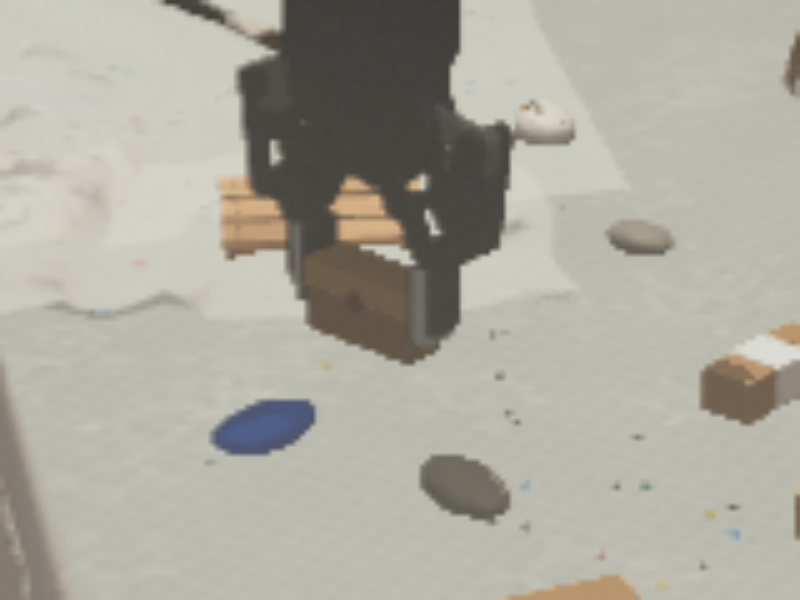

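```bash
python3 -m crank '[[0,0,-0.04,0],[0,0,-0.074,0],[0.0811,-0.1073,-0.074,-0.8133],[0.0811,-0.1073,-0.074,-0.8133],[0.0811,-0.1073,-0.074,-0.8133],[0.0811,-0.1073,-0.074,-0.8133],[0.0811,-0.1073,-0.074,-0.8133],[0.0811,-0.1073,-0.074,-0.8133],[0.0811,-0.1073,-0.074,-0.8133],[0.0811,-0.1073,-0.074,-0.8133],[0.0811,-0.1073,-0.074,-0.8133]]'; python3 - <<'E'
from h import *
plan(440.5,214.9,93,-8.9)
E
```

```text
clock: 4.8
ee_pos: [440.3, 214.8, 150.1]
ee_rot: [0.0, 0.76, 0.65, 0.0]
force: [0.5, -0.2, -0.9]
width: 61.8
gripper_force: 34.0
rows [0.0002 0.0001 0.0571] -0.0016 | now [440.3 214.8 150.1] yaw -9.0 j6 0.47 t 4.8 F [ 0.5 -0.2 -0.9] w 61.8
```

```bash
python3 -m crank '[[0,0,0.03,0],[0,0,0.05,0],[0,0,0.055,0],[0,0,0.0575,0],[0,0,0.0585,0],[0,0,0.0585,0]]'  && python3 -m crank '[[0,0,0,0],[0,0,0,0],[0,0,0,0],[0,0,-0.03,0],[0,0,-0.08,0]]' 0.085
```

```text
clock: 5.4
ee_pos: [441.0, 215.1, 92.3]
ee_rot: [0.0, 0.76, 0.65, 0.001]
force: [0.1, -0.2, -1.3]
width: 61.2
gripper_force: 34.0
clock: 5.9
ee_pos: [438.4, 214.2, 169.8]
ee_rot: [-0.002, 0.76, 0.65, -0.004]
force: [0.8, -0.2, -0.2]
width: 84.9
gripper_force: 0.0
```

```bash
python3 -m crank '[[-0.4266,0.0587,0.0115,-0.314],[-0.4266,0.0587,0.0115,-0.314],[-0.4266,0.0587,0.0115,-0.314],[-0.4266,0.0587,0.0115,-0.314],[-0.4266,0.0587,0.0115,-0.314],[-0.4266,0.0587,0.0115,-0.314],[-0.4266,0.0587,0.0115,-0.314],[-0.4266,0.0587,0.0115,-0.314],[-0.4266,0.0587,0.0115,-0.314],[-0.4266,0.0587,0.0115,-0.314],[-0.4266,0.0587,0.0115,-0.314],[-0.4266,0.0587,0.0115,-0.314]]'; python3 - <<'E'
from h import *
plan(432.3,-215.7,76,9.1)
p=eyes.get_image("top"); cv2.imwrite("pics/a3.png",cv2.resize(p["pixels"][240:340,160:300],(800,571),interpolation=cv2.INTER_CUBIC)[:,:,::-1])
E
```

```text
clock: 7.1
ee_pos: [431.7, -214.5, 159.8]
ee_rot: [-0.001, 0.649, 0.761, 0.0]
force: [0.6, 0.7, 0.4]
width: 85.0
gripper_force: 0.0
rows [-0.0014  0.0004  0.0838] -0.0001 | now [ 431.7 -214.5  159.8] yaw 9.1 j6 -0.77 t 7.1 F [0.6 0.7 0.4] w 85.0
```

View pics/a3.png

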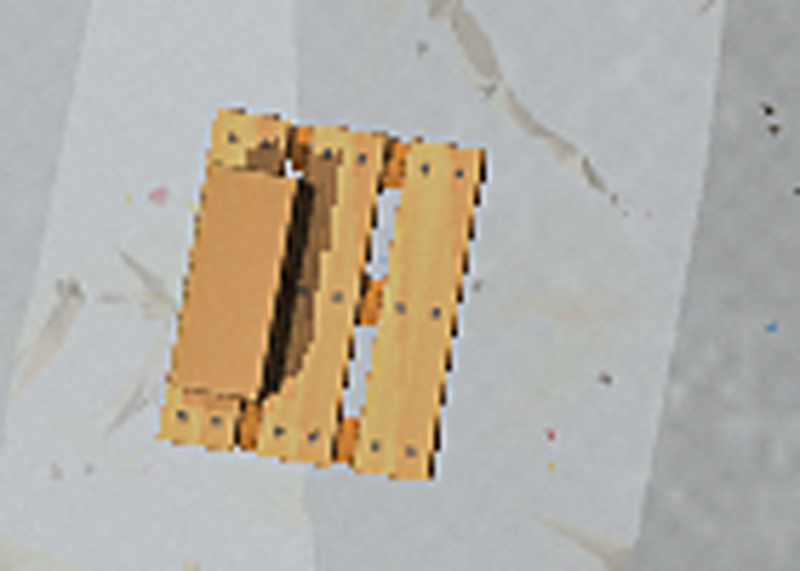

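```bash
python3 - <<'E'
from h import *
p=eyes.get_image("top"); s=5.714
f=lambda c,z: plane(p,(np.array(c)+.5)/s-.5+np.array([160,240]),z)
b=f([(208,167),(298,180),(260,403),(170,388)],49); q=f([(216,109),(486,150),(434,480),(160,438)],15)
for n,r in (("box",b),("pallet",q)):
    c=r.mean(0); v=(r[0]+r[1]-r[2]-r[3])/2; u=(r[0]+r[3]-r[1]-r[2])/2
    print(n,c.round(1),np.linalg.norm(v).round(1),np.linalg.norm(u).round(1),np.degrees(np.arctan2(v[1],v[0])).round(1),np.degrees(np.arctan2(u[1],u[0])).round(1))
d=b.mean(0)-q.mean(0);a=np.radians(-8.9);print(d@[np.cos(a),np.sin(a)],d@[-np.sin(a),np.cos(a)])
print(f([(234,284)],49),plane(p,[[0,0]],49)[0]-plane(p,[[0,0]],15)[0])
plan(432.3,-215.7,76,9.1)
E
```

```text
box [440.1 213.9] 61.3 24.9 -8.4 81.3
pallet [437.8 195.6] 94.5 78.3 -8.2 81.4
-0.5200245023236321 18.39338287651185
[[440.13422934 213.8787299 ]] [-19.25382455 -20.94775048]
rows [-0.0017  0.0001  0.0839] 0.0013 | now [ 432.  -214.1  159.9] yaw 9.2 j6 -0.77 t 7.2 F [ 0.9  0.1 -0.6] w 84.9
```

```bash
python3 -m crank '[[-0.0015,0,0.04,0],[-0.0015,0,0.07,0],[-0.0015,0,0.084,0],[-0.0015,0,0.084,0],[-0.0015,0,0.084,0]]' && python3 -m crank '[[0,0,0,0],[0,0,0,0],[0,0,0,0],[0,0,0,0],[0,0,0,0],[0,0,0,0]]' 0.05 30 &&  python3 -m crank '[[0,0,-0.04,0],[0,0,-0.08,0],[0,0,-0.084,0],[0,0,-0.084,0]]'; python3 - <<'E'
from h import *
plan(434.7,178.3,160,-8.7)
E
```

```text
clock: 7.7
ee_pos: [432.8, -216.3, 76.3]
ee_rot: [-0.0, 0.648, 0.761, 0.0]
force: [-0.2, -0.6, -0.2]
width: 84.8
gripper_force: 0.0
clock: 8.3
ee_pos: [433.2, -217.4, 77.2]
ee_rot: [0.001, 0.649, 0.761, 0.0]
force: [1.0, 2.0, 6.8]
width: 61.5
gripper_force: 33.4
clock: 8.7
ee_pos: [432.9, -217.5, 161.3]
ee_rot: [0.002, 0.649, 0.761, 0.0]
force: [0.4, -0.2, -1.8]
width: 61.5
gripper_force: 34.1
rows [0.3906 0.0641 0.0006] 0.31 | now [ 432.9 -217.5  161.3] yaw 9.1 j6 -0.77 t 8.7 F [ 0.4 -0.2 -1.8] w 61.5
```

```bash
python3 -m crank '[[0.3896,0.0643,0.0006,0.31],[0.3896,0.0643,0.0006,0.31],[0.3896,0.0643,0.0006,0.31],[0.3896,0.0643,0.0006,0.31],[0.3896,0.0643,0.0006,0.31],[0.3896,0.0643,0.0006,0.31],[0.3896,0.0643,0.0006,0.31],[0.3896,0.0643,0.0006,0.31],[0.3896,0.0643,0.0006,0.31],[0.3896,0.0643,0.0006,0.31],[0.3896,0.0643,0.0006,0.31],[0.3896,0.0643,0.0006,0.31]]'; python3 -m crank '[[0,0,0,0],[0,0,0,0],[0,0,0,0]]';  python3 - <<'E'
from h import *
plan(434.6,177.3,93,-8.7)
E
```

```text
clock: 9.9
ee_pos: [434.2, 176.2, 158.8]
ee_rot: [-0.0, 0.759, 0.651, -0.001]
force: [-0.2, -0.4, -1.1]
width: 61.3
gripper_force: 34.0
clock: 10.2
ee_pos: [434.7, 177.0, 159.5]
ee_rot: [0.0, 0.759, 0.651, 0.0]
force: [-0.8, 0.5, -1.2]
width: 61.5
gripper_force: 34.0
rows [ 0.0003 -0.0002  0.0665] -0.0013 | now [434.7 177.  159.5] yaw -8.8 j6 0.39 t 10.2 F [-0.8  0.5 -1.2] w 61.5
```

```bash
python3 -m crank '[[0,0,0.035,0],[0,0,0.055,0],[0,0,0.062,0],[0,0,0.066,0],[0,0,0.0675,0],[0,0,0.0675,0]]'  && python3 -m crank '[[0,0,0,0],[0,0,0,0],[0,0,0,0],[0,0,-0.03,0],[0,0,-0.08,0],[0,0,-0.08,0],[0,0,-0.08,0]]' 0.085; python3 -c "
from h import *
plan(584.5,-11.5,160,34.5)"
```

```text
clock: 10.8
ee_pos: [435.1, 177.9, 92.6]
ee_rot: [0.0, 0.759, 0.651, 0.001]
force: [0.1, -0.1, -0.6]
width: 61.4
gripper_force: 34.0
clock: 11.5
ee_pos: [435.2, 177.9, 173.2]
ee_rot: [0.001, 0.759, 0.652, 0.002]
force: [-0.0, 0.4, -0.8]
width: 84.9
gripper_force: 0.0
rows [-0.1647  0.1761  0.0136] -0.7538 | now [435.2 177.9 173.2] yaw -8.7 j6 0.39 t 11.5 F [-0.   0.4 -0.8] w 84.9
```

```bash
python3 -m crank '[[-0.1647,0.1761,0.0136,-0.754],[-0.1647,0.1761,0.0136,-0.754],[-0.1647,0.1761,0.0136,-0.754],[-0.1647,0.1761,0.0136,-0.754],[-0.1647,0.1761,0.0136,-0.754],[-0.1647,0.1761,0.0136,-0.754],[-0.1647,0.1761,0.0136,-0.754],[-0.1647,0.1761,0.0136,-0.754],[-0.1647,0.1761,0.0136,-0.754]]'; python3 - <<'E'
from h import *
p=eyes.get_image("top"); cv2.imwrite("pics/a4.png",cv2.resize(p["pixels"][240:340,160:300],(800,571),interpolation=cv2.INTER_CUBIC)[:,:,::-1])
plan(584.5,-11.5,74,34.5)
E
```

```text
clock: 12.4
ee_pos: [582.5, -10.7, 157.6]
ee_rot: [-0.001, 0.465, 0.885, -0.0]
force: [0.2, 0.1, 0.4]
width: 85.0
gripper_force: 0.0
rows [-0.0019  0.0011  0.084 ] 0.0011 | now [582.7 -10.6 158. ] yaw 34.6 j6 -0.74 t 12.4 F [-0.7  0.4 -0.1] w 85.4
```

View pics/a4.png

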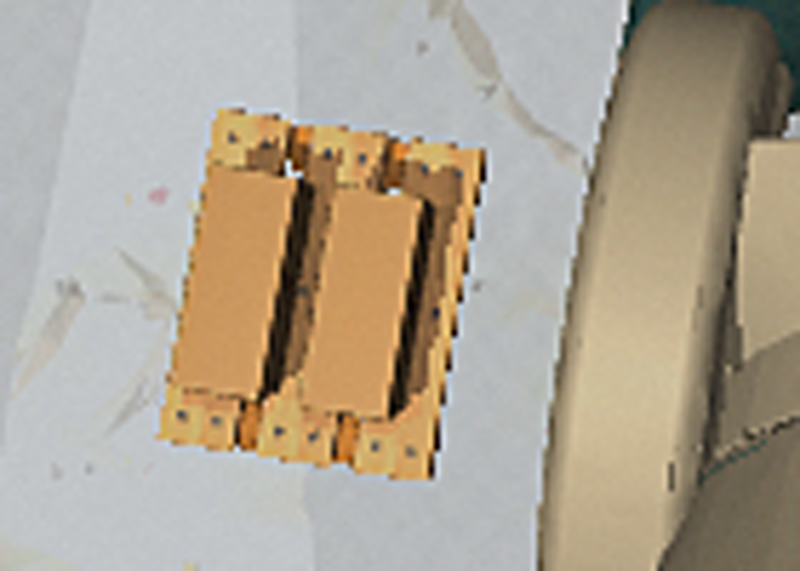

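The picture shows both deep boxes parallel on the deck. The second one has its corners near (333,186), (422,199), (386,419) and (300,407).

```bash
python3 - <<'E'
from h import *
p=eyes.get_image("top"); s=5.714
f=lambda c,z: plane(p,(np.array(c)+.5)/s-.5+np.array([160,240]),z)
b1=f([(208,167),(298,180),(260,403),(170,388)],49);b2=f([(333,186),(422,199),(386,419),(300,407)],49); q=f([(216,109),(486,150),(434,480),(160,438)],15)
a=np.radians(-8.6)
for r in (b1,b2):
    c=r.mean(0); v=(r[0]+r[1]-r[2]-r[3])/2;d=c-q.mean(0)
    print(c.round(1),np.linalg.norm(v).round(1),np.degrees(np.arctan2(v[1],v[0])).round(1),d@[np.cos(a),np.sin(a)],d@[-np.sin(a),np.cos(a)])
plan(584.5,-11.5,74,34.5)
E
```

```text
[440.1 213.9] 61.3 -8.4 -0.42371028647755415 18.395853574056016
[435.2 179.3] 60.7 -7.8 -0.12939878154828494 -16.479237660334256
rows [-0.0017  0.0009  0.0842] 0.0012 | now [582.9 -10.6 158.2] yaw 34.6 j6 -0.74 t 12.5 F [0.3 0.  0.5] w 85.1
```

```bash
python3 -m crank '[[0,0,0.03,0],[0,0,0.03,0],[0,0,0.03,0],[0,0,0.03,0],[0,0,0.03,0]]' ; python3 - <<'E'
from h import *
plan(584.5,-11.5,74,34.5)
E
```

```text
clock: 13.0
ee_pos: [584.3, -11.6, 129.5]
ee_rot: [0.001, 0.465, 0.885, 0.0]
force: [0.5, 0.5, 0.4]
width: 85.3
gripper_force: 0.0
rows [0.0001 0.0001 0.0555] 0.0004 | now [584.3 -11.6 129.5] yaw 34.5 j6 -0.74 t 13.0 F [0.5 0.5 0.4] w 85.3
```

```bash
python3 -m crank '[[0,0,0.04,0],[0,0,0.0545,0],[0,0,0.0545,0],[0,0,0.0545,0]]' && python3 -m crank '[[0,0,0,0],[0,0,0,0],[0,0,0,0],[0,0,0,0],[0,0,0,0],[0,0,0,0]]' 0.05 30 &&  python3 -m crank '[[0,0,-0.04,0],[0,0,-0.08,0],[0,0,-0.10,0],[0,0,-0.10,0],[0,0,-0.10,0],[0,0,-0.10,0]]'; python3 - <<'E'
from h import *
plan(455.9,193.7,175,81.3)
E
```

```text
clock: 13.4
ee_pos: [584.3, -11.8, 74.5]
ee_rot: [0.001, 0.466, 0.885, 0.0]
force: [0.5, -0.5, -0.1]
width: 84.8
gripper_force: 0.0
clock: 14.0
ee_pos: [584.7, -11.8, 75.4]
ee_rot: [0.002, 0.465, 0.885, 0.001]
force: [0.1, -1.0, 5.9]
width: 61.2
gripper_force: 33.5
clock: 14.6
ee_pos: [582.6, -11.5, 172.4]
ee_rot: [-0.001, 0.466, 0.885, -0.0]
force: [-0.2, -0.1, -1.7]
width: 61.2
gripper_force: 33.3
rows [ 0.2409  0.0118 -0.0022] -0.8167 | now [582.6 -11.5 172.4] yaw 34.5 j6 -0.74 t 14.6 F [-0.2 -0.1 -1.7] w 61.2
```

```bash
python3 -m crank '[[0.2416,0.0102,0,-0.817],[0.2416,0.0102,0,-0.817],[0.2416,0.0102,0,-0.817],[0.2416,0.0102,0,-0.817],[0.2416,0.0102,0,-0.817],[0.2416,0.0102,0,-0.817],[0.2416,0.0102,0,-0.817],[0.2416,0.0102,0,-0.817],[0.2416,0.0102,0,-0.817],[0.2416,0.0102,0,-0.817],[0.2416,0.0102,0,-0.817],[0.2416,0.0102,0,-0.817]]'; python3 - <<'E'
from h import *
plan(456,193.4,125.5,81.3)
E
```

```text
clock: 15.8
ee_pos: [455.5, 192.7, 173.8]
ee_rot: [-0.0, 0.076, 0.997, 0.0]
force: [0.1, 0.7, 0.0]
width: 61.2
gripper_force: 33.2
rows [-0.0004  0.0007  0.0483] -0.0009 | now [455.5 192.7 173.8] yaw 81.3 j6 -1.16 t 15.8 F [0.1 0.7 0. ] w 61.2
```

```bash
python3 -m crank '[[0,0,0.025,0],[0,0,0.04,0],[0,0,0.045,0],[0,0,0.048,0],[0,0,0.0495,0],[0,0,0.0495,0],[0,0,0.0495,0]]'; python3 - <<'E'
from h import *
plan(456,193.4,124.5,81.3)
p=eyes.get_image("side"); cv2.imwrite("pics/a5.png",cv2.resize(p["pixels"][160:280,190:350],(800,600))[:,:,::-1])
E
```

```text
clock: 16.5
ee_pos: [455.7, 193.3, 124.9]
ee_rot: [0.001, 0.076, 0.997, 0.0]
force: [0.2, 0.8, 0.5]
width: 61.2
gripper_force: 33.2
rows [-0.0003  0.0002  0.0004] 0.0003 | now [455.7 193.3 124.9] yaw 81.3 j6 -1.16 t 16.5 F [0.2 0.8 0.5] w 61.2
```

View pics/a5.png

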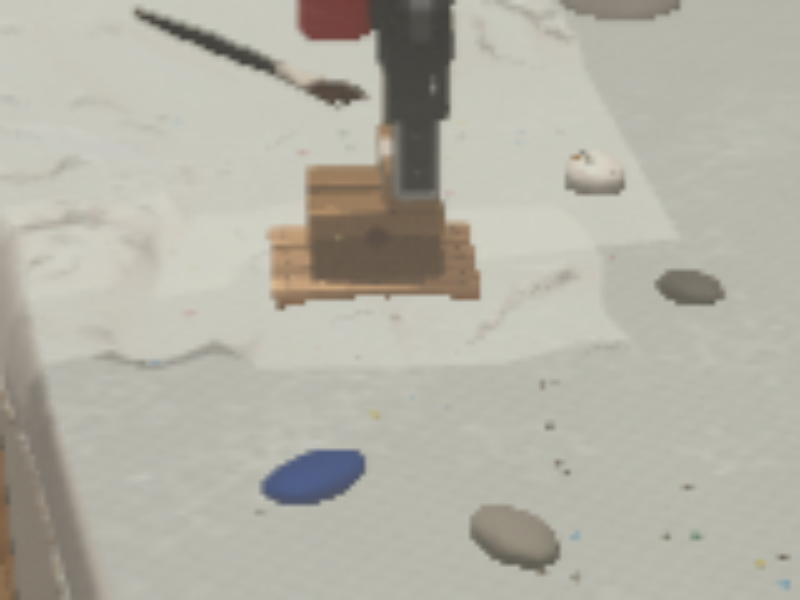

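```bash
python3 -m crank '[[0,0,0,0],[0,0,0,0],[0,0,0,0],[0,0,-0.02,0],[0,0,-0.05,0]]' 0.085 && python3 -m crank '[[-0.1772,-0.303,0,1.0786],[-0.1772,-0.303,0,1.0786],[-0.1772,-0.303,0,1.0786],[-0.1772,-0.303,0,1.0786],[-0.1772,-0.303,0,1.0786],[-0.1772,-0.303,0.04,1.0786],[-0.1772,-0.303,0.04,1.0786],[-0.1772,-0.303,0.04,1.0786],[-0.1772,-0.303,0.04,1.0786],[-0.1772,-0.303,0.04,1.0786],[-0.1772,-0.303,0.04,1.0786],[-0.1772,-0.303,0.04,1.0786]]' ; python3 - <<'E'
from h import *
p=eyes.get_image("top"); cv2.imwrite("pics/a6.png",cv2.resize(p["pixels"][240:340,160:300],(800,571),interpolation=cv2.INTER_CUBIC)[:,:,::-1])
plan(585.4,-132.9,75,19.5)
E
```

```text
clock: 17.05
ee_pos: [454.0, 192.8, 173.4]
ee_rot: [-0.002, 0.076, 0.997, -0.001]
force: [0.3, 0.2, -0.2]
width: 84.7
gripper_force: 0.0
clock: 18.25
ee_pos: [584.5, -131.6, 135.1]
ee_rot: [0.0, 0.576, 0.817, 0.0]
force: [-0.0, -0.8, -1.0]
width: 85.0
gripper_force: 0.0
rows [-0.0013  0.0004  0.0601] 0.0024 | now [ 584.6 -131.8  135.1] yaw 19.6 j6 -0.68 t 18.3 F [ 0.3 -0.1 -0.2] w 85.0
```

View pics/a6.png

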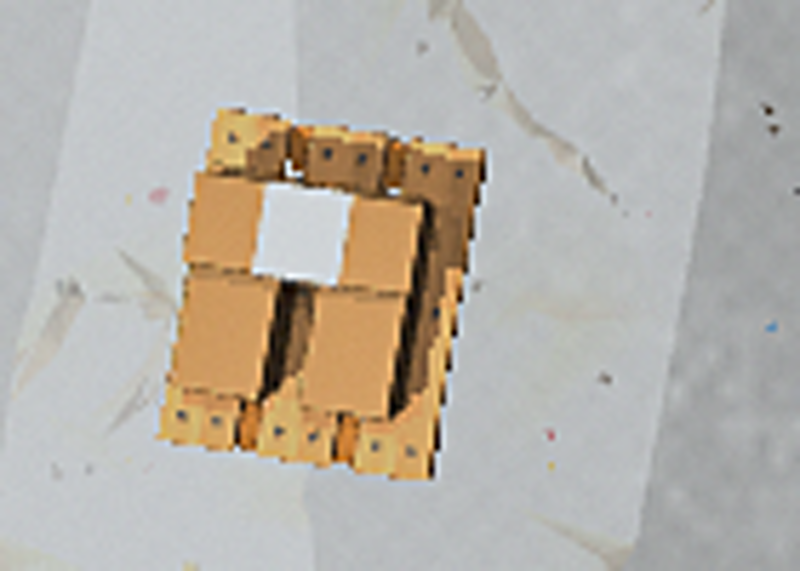

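The first sleeved box lies across the far half, with its top corners at about (196,171), (427,204), (411,295) and (183,264).

```bash
python3 -m crank '[[0,0,0.04,0],[0,0,0.06,0],[0,0,0.06,0],[0,0,0.06,0],[0,0,0.06,0]]' && python3 -m crank '[[0,0,0,0],[0,0,0,0],[0,0,0,0],[0,0,0,0],[0,0,0,0],[0,0,0,0]]' 0.05 30 &&  python3 -m crank '[[0,0,-0.04,0],[0,0,-0.08,0],[0,0,-0.10,0],[0,0,-0.10,0],[0,0,-0.10,0],[0,0,-0.10,0]]'; python3 - <<'E'
from h import *
p=eyes.get_image("top"); s=5.714
f=lambda c,z: plane(p,(np.array(c)+.5)/s-.5+np.array([160,240]),z)
b=f([(196,171),(427,204),(411,295),(183,264)],69); q=f([(216,109),(486,150),(434,480),(160,438)],15)
a=np.radians(-8.6); c=b.mean(0); u=(b[0]+b[3]-b[1]-b[2])/2; d=c-q.mean(0)
print(c,np.linalg.norm(u),np.degrees(np.arctan2(u[1],u[0])),d@[np.cos(a),np.sin(a)],d@[-np.sin(a),np.cos(a)])
plan(419.4,198.9,175,81.3)
E
```

```text
clock: 18.8
ee_pos: [585.7, -133.1, 75.8]
ee_rot: [0.001, 0.577, 0.817, 0.0]
force: [-0.7, -0.9, 1.1]
width: 85.2
gripper_force: 0.0
clock: 19.4
ee_pos: [585.4, -133.3, 75.7]
ee_rot: [0.001, 0.577, 0.817, 0.0]
force: [0.2, 0.5, 6.8]
width: 60.9
gripper_force: 33.4
clock: 20.0
ee_pos: [583.6, -132.8, 172.7]
ee_rot: [-0.002, 0.577, 0.817, -0.0]
force: [0.1, 0.0, -0.7]
width: 61.2
gripper_force: 33.3
[453.50180405 191.11292559] 61.95236614644168 82.18095400398256 16.230663182273037 -2.0905408175082045
rows [ 0.3675 -0.044  -0.0015] -1.0783 | now [ 583.7 -132.8  172.5] yaw 19.5 j6 -0.68 t 20.1 F [ 0.1 -0.6  0.1] w 60.9
```

```bash
python3 - <<'E'
from h import *
p=eyes.get_image("side"); cv2.imwrite("pics/a7.png",cv2.resize(p["pixels"][184:229,230:290],(800,600),interpolation=cv2.INTER_CUBIC)[:,:,::-1])
# predicted crop pixels of flat top corners for camera pose and for commanded pose
def proj(P):
    M=rot(p["orientation"]); r=cv2.projectPoints(np.array(P,float),cv2.Rodrigues(M.T)[0],-M.T@p["position"],K(p),p["distortion"])[0].reshape(-1,2)
    return ((r-[230,184]+.5)*13.333-.5).round(0).tolist()
def cor(cx,cy,ang,l,w,z):
    a=np.radians(ang);u=np.array([np.cos(a),np.sin(a)]);v=np.array([-u[1],u[0]])
    return [[*(np.array([cx,cy])+i*l/2*u+j*w/2*v),z] for i,j in((1,1),(1,-1),(-1,-1),(-1,1))]
print("flat cam",proj(cor(453.5,191.1,81.8,62,25,69)),"flat cmd",proj(cor(456,193.4,81.3,62,25,69)))
print("deep near",proj(cor(435.2,179.3,-8.4,62,25,49)),"pallet",proj(cor(437.7,196,-8.5,96,78,15)))
E
```

```text
flat cam [[454.0, 9.0], [597.0, 5.0], [627.0, 132.0], [478.0, 137.0]] flat cmd [[467.0, 3.0], [609.0, -1.0], [636.0, 127.0], [488.0, 130.0]]
deep near [[625.0, 179.0], [637.0, 233.0], [271.0, 244.0], [264.0, 190.0]] pallet [[700.0, 265.0], [741.0, 436.0], [176.0, 455.0], [163.0, 281.0]]
```

View pics/a7.png

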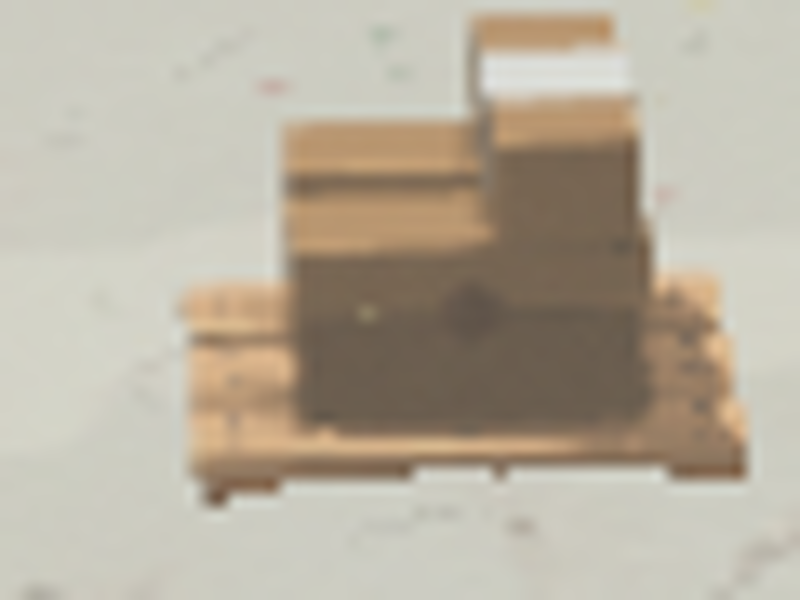

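The side view agrees with the top camera: the first sleeved box is about 2 mm short of its mark in x and y. I'll place the second with that bias in mind, then trim.

```bash
python3 -m crank '[[0.3695,-0.0443,0,-1.078],[0.3695,-0.0443,0,-1.078],[0.3695,-0.0443,0,-1.078],[0.3695,-0.0443,0,-1.078],[0.3695,-0.0443,0,-1.078],[0.3695,-0.0443,0,-1.078],[0.3695,-0.0443,0,-1.078],[0.3695,-0.0443,0,-1.078],[0.3695,-0.0443,0,-1.078],[0.3695,-0.0443,0,-1.078],[0.3695,-0.0443,0,-1.078],[0.3695,-0.0443,0,-1.078]]' && python3 -m crank '[[0,0,0,0],[0,0,0,0],[0,0,0,0]]'; python3 - <<'E'
from h import *
plan(420.3,200.4,124.8,81.3)
E
```

```text
clock: 21.3
ee_pos: [420.1, 199.4, 174.0]
ee_rot: [-0.0, 0.077, 0.997, -0.0]
force: [0.2, 1.2, 0.0]
width: 61.0
gripper_force: 33.2
clock: 21.6
ee_pos: [419.7, 200.0, 174.3]
ee_rot: [-0.0, 0.076, 0.997, 0.0]
force: [-0.1, -0.8, -0.4]
width: 61.2
gripper_force: 33.2
rows [-0.0006  0.0005  0.0495] -0.0012 | now [419.7 200.  174.3] yaw 81.2 j6 -1.12 t 21.6 F [-0.1 -0.8 -0.4] w 61.2
```

Lower, release, lift, and move off toward the stone (437,-73.1).

```bash
python3 -m crank '[[-0.0005,0.0005,0.025,0],[-0.0005,0.0005,0.04,0],[-0.0005,0.0005,0.045,0],[-0.0005,0.0005,0.048,0],[-0.0005,0.0005,0.0495,0],[-0.0005,0.0005,0.0495,0],[-0.0005,0.0005,0.0495,0]]' && python3 -m crank '[[0,0,0,0],[0,0,0,0],[0,0,0,0],[0,0,-0.02,0],[0,0,-0.05,0]]' 0.085 && python3 -m crank '[[0,-0.27,0,0],[0,-0.27,0,0],[0,-0.27,0,0],[0,-0.27,0,0],[0,-0.27,0,0],[0,-0.27,0,0],[0,-0.27,0,0],[0,-0.27,0,0]]' ; python3 - <<'E'
from h import *
p=eyes.get_image("top"); cv2.imwrite("pics/a8.png",cv2.resize(p["pixels"][240:340,160:300],(800,571),interpolation=cv2.INTER_CUBIC)[:,:,::-1])
E
```

```text
clock: 22.3
ee_pos: [420.4, 200.9, 125.4]
ee_rot: [0.001, 0.076, 0.997, 0.0]
force: [0.1, -0.5, -0.6]
width: 60.9
gripper_force: 33.2
clock: 22.8
ee_pos: [418.8, 200.4, 174.0]
ee_rot: [-0.002, 0.076, 0.997, -0.001]
force: [0.3, -0.3, -1.3]
width: 84.9
gripper_force: 0.0
clock: 23.6
ee_pos: [379.0, -66.1, 174.8]
ee_rot: [-0.0, 0.077, 0.997, 0.0]
force: [-0.1, 0.4, -0.7]
width: 84.9
gripper_force: 0.0
```

View pics/a8.png

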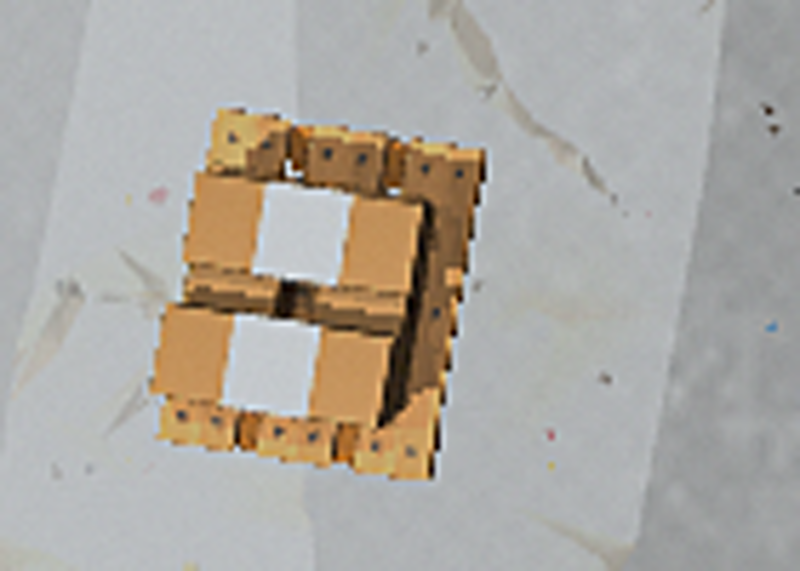

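```bash
cat > f.py <<'E'
from h import *
p=eyes.get_image("top"); s=5.714
f=lambda c,z: plane(p,(np.array(c)+.5)/s-.5+np.array([160,240]),z)
q=f([(216,109),(486,150),(434,480),(160,438)],15).mean(0); a=np.radians(-8.6); M=np.array([[np.cos(a),np.sin(a)],[-np.sin(a),np.cos(a)]])
for b in ([(196,171),(427,204),(411,295),(183,264)],[(163,302),(394,335),(380,427),(152,393)]):
    b=f(b,69); c=b.mean(0); u=(b[0]+b[3]-b[1]-b[2])/2
    print(c.round(1),np.linalg.norm(u).round(1),np.degrees(np.arctan2(u[1],u[0])).round(1),(M@(c-q)).round(1))
w=cv2.inRange(cv2.cvtColor(p["pixels"],cv2.COLOR_RGB2HSV),(0,0,195),(180,40,255)); g=np.zeros_like(w); g[270:316,195:225]=w[270:316,195:225]
n,l,st,_=cv2.connectedComponentsWithStats(g)
for i in range(1,n):
    if st[i,4]>60: r=rect(p,l==i,69); print("sleeve",st[i,4],r,(M@(r[0]-q)).round(1))
E
python3 f.py; python3 m.py | tail -1;  python3 -c "
from h import *
plan(456,193.4,174.5,81.3)"
```

```text
[453.5 191.1] 62.0 82.2 [16.2 -2.1]
[418.7 198.9] 61.8 81.8 [-19.4   0.4]
sleeve 246 (array([453.4, 191.7]), 24.6, 23.1, -8.2) [16.  -1.5]
sleeve 247 (array([418.2, 199.4]), 24.6, 23.1, -8.0) [-19.9   0.8]
rows [-0.0373  0.267   0.0003] 0.0018 | now [379.2 -65.  174.7] yaw 81.4 j6 -1.77 t 23.8 F [0.6 0.5 0. ] w 85.2Traceback (most recent call last):
  File "m.py", line 17, in <module>
    q=box(c,0); r=rect(p,q,z); ys,xs=np.nonzero(cv2.dilate(q,None)); cc=cv2.minAreaRect(np.c_[xs,ys].astype(np.float32))[0]
                  ~~~~^^^^^^^
  File "h.py", line 17, in rect
    ys,xs=np.nonzero(mask); w=plane(p,np.c_[xs,ys],z).astype(np.float32)
                              ~~~~~^^^^^^^^^^^^^^^^^^
  File "h.py", line 10, in plane
    d=rays(p,px); c=p["position"]; return (c+d*((z-c[2])/d[:,2])[:,None])[:,:2]
  File "h.py", line 7, in rays
    u=cv2.undistortPoints(np.array(px,float).reshape(-1,1,2),K(p),p["distortion"]).reshape(-1,2)
      ~~~~~~~~~~~~~~~~~~~^^^^^^^^^^^^^^^^^^^^^^^^^^^^^^^^^^^^^^^^^^^^^^^^^^^^^^^^^
cv2.error: OpenCV(4.12.0) /io/opencv/modules/calib3d/src/undistort.dispatch.cpp:347: error: (-215:Assertion failed) CV_IS_MAT(_src) && CV_IS_MAT(_dst) && (_src->rows == 1 || _src->cols == 1) && (_dst->rows == 1 || _dst->cols == 1) && _src->cols + _src->rows - 1 == _dst->rows + _dst->cols - 1 && (CV_MAT_TYPE(_src->type) == CV_32FC2 || CV_MAT_TYPE(_src->type) == CV_64FC2) && (CV_MAT_TYPE(_dst->type) == CV_32FC2 || CV_MAT_TYPE(_dst->type) == CV_64FC2) in function 'cvUndistortPointsInternal'
```

```bash
python3 -m crank '[[-0.0373,0.267,0,0],[-0.0373,0.267,0,0],[-0.0373,0.267,0,0],[-0.0373,0.267,0,0],[-0.0373,0.267,0,0],[-0.0373,0.267,0,0],[-0.0373,0.267,0,0],[-0.0373,0.267,0,0],[-0.0373,0.267,0,0],[-0.0373,0.267,0,0],[-0.0373,0.267,0,0]]';  python3 -c "
from h import *
plan(456,193.4,126,81.6)"
```

```text
clock: 24.9
ee_pos: [456.2, 191.2, 174.9]
ee_rot: [0.0, 0.077, 0.997, -0.0]
force: [0.4, 0.5, 0.2]
width: 85.1
gripper_force: 0.0
rows [0.0006 0.0021 0.0489] -0.007 | now [456.2 191.2 174.9] yaw 81.2 j6 -1.16 t 24.9 F [0.4 0.5 0.2] w 85.1
```

```bash
python3 -m crank '[[0,0.001,0.02,0],[0,0.001,0.04,0],[0,0.001,0.049,0],[0,0.001,0.049,0],[0,0.001,0.049,0],[0,0.001,0.049,0]]';  python3 -c "
from h import *
plan(456,193.4,126,81.6)"
```

```text
clock: 25.5
ee_pos: [457.3, 193.2, 126.6]
ee_rot: [0.001, 0.076, 0.997, 0.0]
force: [0.3, -0.3, 0.4]
width: 84.9
gripper_force: 0.0
rows [0.0013 0.     0.0006] -0.0058 | now [457.3 193.2 126.6] yaw 81.3 j6 -1.16 t 25.5 F [ 0.3 -0.3  0.4] w 84.9
```

```bash
python3 -m crank '[[0,0,0,0],[0,0,0,0],[0,0,0,0],[0,0,0,0],[0,0,0,0],[0,0,-0.004,0],[0,0,-0.005,0],[-0.002,0.0018,-0.005,0],[-0.002,0.0018,-0.005,0],[-0.002,0.0018,-0.002,0],[-0.002,0.0018,0,0],[-0.002,0.0018,0,0]]' 0.05 30 && python3 -m crank '[[0,0,0,0],[0,0,0,0],[0,0,0,0],[0,0,-0.02,0],[0,0,-0.05,0]]' 0.085 && python3 -m crank '[[0.019,-0.269,0,0],[0.019,-0.269,0,0],[0.019,-0.269,0,0],[0.019,-0.269,0,0],[0.019,-0.269,0,0],[0.019,-0.269,0,0],[0.019,-0.269,0,0],[0.019,-0.269,0,0],[0.019,-0.269,0,0],[0.019,-0.269,0,0]]' ; python3 - <<'E'
exec(open("f.py").read().replace("for b in (","for b in () and (")) 
cv2.imwrite("pics/a9.png",cv2.resize(p["pixels"][240:340,160:300],(800,571),interpolation=cv2.INTER_CUBIC)[:,:,::-1])
plan(437,-73.1,75,18.4)
E
```

```text
clock: 26.7
ee_pos: [458.9, 194.7, 126.6]
ee_rot: [0.0, 0.076, 0.997, 0.0]
force: [-1.9, -0.8, 9.6]
width: 60.8
gripper_force: 33.8
clock: 27.2
ee_pos: [457.5, 194.2, 174.5]
ee_rot: [-0.003, 0.076, 0.997, -0.001]
force: [-0.2, -0.7, 0.6]
width: 84.9
gripper_force: 0.0
clock: 28.2
ee_pos: [399.5, -67.3, 175.7]
ee_rot: [-0.0, 0.075, 0.997, 0.0]
force: [-0.1, 0.8, 0.7]
width: 85.2
gripper_force: 0.0
sleeve 246 (array([456.4, 193.4]), 26.1, 23.1, -8.3) [18.8  0.6]
sleeve 249 (array([418.2, 199.4]), 24.6, 23.1, -8.0) [-19.9   0.8]
rows [-3.800e-02 -1.000e-04  1.007e-01] 1.0996 | now [399.5 -67.3 175.7] yaw 81.4 j6 -1.76 t 28.2 F [ 0.8  0.1 -0.8] w 84.8
```

```bash
python3 -m crank '[[-0.038,0,0.04,1.1],[-0.038,0,0.04,1.1],[-0.038,0,0.04,1.1],[-0.038,0,0.04,1.1],[-0.038,0,0.04,1.1],[-0.038,0,0.04,1.1],[-0.038,0,0.04,1.1],[-0.038,0,0.04,1.1],[-0.038,0,0.04,1.1],[-0.038,0,0.04,1.1],[-0.038,0,0.04,1.1],[-0.038,0,0.04,1.1]]' 0.06; python3 -c "
from h import *
plan(437.3,-73.5,74,18.4)"
```

```text
clock: 29.45
ee_pos: [436.9, -74.0, 135.8]
ee_rot: [-0.0, 0.586, 0.811, 0.0]
force: [0.2, 0.3, 0.7]
width: 60.2
gripper_force: 0.0
rows [0.0003 0.0005 0.0618] -0.0016 | now [436.9 -74.  135.8] yaw 18.3 j6 -0.64 t 29.4 F [0.2 0.3 0.7] w 60.2
```

```bash
python3 -m crank '[[0,0.0005,0.03,0],[0,0.0005,0.05,0],[0,0.0005,0.0615,0],[0,0.0005,0.0615,0],[0,0.0005,0.0615,0]]' && python3 -m crank '[[0,0,0,0],[0,0,0,0],[0,0,0,0],[0,0,0,0],[0,0,0,0],[0,0,0,0],[0,0,0,0]]' 0.015 25; python3 -c "
from h import *
plan(437.7,196.2,74,81.3)
p=eyes.get_image('side'); cv2.imwrite('pics/b1.png',cv2.resize(p['pixels'][210:300,240:360],(800,600),interpolation=cv2.INTER_CUBIC)[:,:,::-1])"
```

```text
clock: 29.95
ee_pos: [437.5, -74.1, 74.4]
ee_rot: [-0.0, 0.586, 0.81, 0.0]
force: [0.2, 0.0, -0.0]
width: 60.0
gripper_force: 0.0
clock: 30.65
ee_pos: [437.8, -74.2, 75.1]
ee_rot: [0.001, 0.586, 0.81, 0.0]
force: [-1.0, -0.4, 7.1]
width: 26.0
gripper_force: 24.4
rows [0.2568 0.0846 0.001 ] -1.1002 | now [437.8 -74.2  75.1] yaw 18.3 j6 -0.64 t 30.6 F [-1.  -0.4  7.1] w 26.0
```

View pics/b1.png

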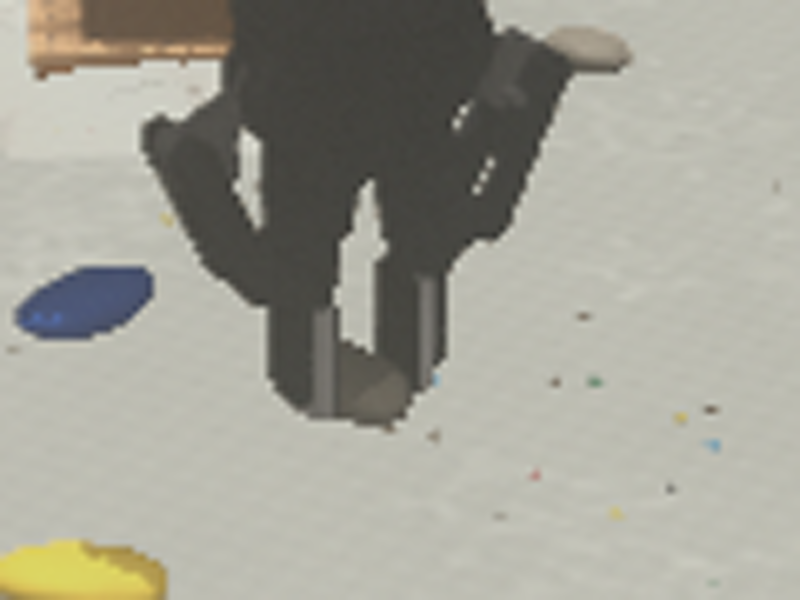

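```bash
python3 -m crank '[[0,0,-0.03,0],[0,0,-0.07,0],[0,0,-0.1,0],[0.2577,0.0855,-0.1,-1.1],[0.2577,0.0855,-0.1,-1.1],[0.2577,0.0855,-0.1,-1.1],[0.2577,0.0855,-0.1,-1.1],[0.2577,0.0855,-0.1,-1.1],[0.2577,0.0855,-0.1,-1.1],[0.2577,0.0855,-0.1,-1.1],[0.2577,0.0855,-0.1,-1.1],[0.2577,0.0855,-0.1,-1.1]]' && python3 -m crank '[[0,0,0,0],[0,0,0,0],[0,0,0,0],[0,0,0,0]]'; python3 -c "
from h import *
plan(437.7,197.5,144,81.3)"
```

```text
clock: 31.9
ee_pos: [437.5, 197.9, 174.3]
ee_rot: [-0.0, 0.076, 0.997, 0.0]
force: [-1.1, -0.5, -0.5]
width: 26.0
gripper_force: 25.1
clock: 32.3
ee_pos: [437.9, 197.3, 174.3]
ee_rot: [0.0, 0.076, 0.997, 0.0]
force: [-0.4, -0.1, -0.5]
width: 25.9
gripper_force: 25.1
rows [0.0002 0.0002 0.0303] -0.0011 | now [437.9 197.3 174.3] yaw 81.2 j6 -1.14 t 32.3 F [-0.4 -0.1 -0.5] w 25.9
```

```bash
python3 -m crank '[[0,0,0.015,0],[0,0,0.024,0],[0,0,0.028,0],[0,0,0.03,0],[0,0,0.03,0],[0,0,0.03,0]]' && python3 -m crank '[[0,0,0,0],[0,0,0,0],[0,0,0,0],[0,0,-0.02,0],[0,0,-0.06,0]]' 0.06 && python3 -m crank '[[0,-0.3,-0.02,0],[0,-0.3,-0.02,0],[0,-0.3,-0.02,0],[0,-0.3,-0.02,0],[0,-0.3,-0.02,0],[0,-0.3,-0.02,0],[0,-0.3,-0.02,0],[0,-0.3,-0.02,0],[0,-0.3,-0.02,0],[0,-0.3,-0.02,0]]'; python3 - <<'E'
from h import *
p=eyes.get_image("top"); s=eyes.get_image("side")
a=cv2.resize(p["pixels"][240:340,160:300],(560,400),interpolation=cv2.INTER_CUBIC); b=cv2.resize(s["pixels"][170:240,225:295],(240,240),interpolation=cv2.INTER_CUBIC)
c=np.zeros((400,800,3),np.uint8); c[:,:560]=a; c[:240,560:]=b; cv2.imwrite("pics/b2.png",c[:,:,::-1])
E
```

```text
clock: 32.9
ee_pos: [438.1, 197.6, 144.5]
ee_rot: [0.0, 0.076, 0.997, 0.0]
force: [0.3, -0.6, -0.7]
width: 26.0
gripper_force: 25.1
clock: 33.4
ee_pos: [435.9, 196.9, 202.5]
ee_rot: [-0.003, 0.076, 0.997, -0.001]
force: [0.4, 0.6, -0.3]
width: 60.4
gripper_force: 0.0
clock: 34.4
ee_pos: [392.3, -97.5, 224.1]
ee_rot: [-0.0, 0.075, 0.997, 0.0]
force: [-0.7, -0.1, 0.3]
width: 60.3
gripper_force: 0.0
```

View pics/b2.png

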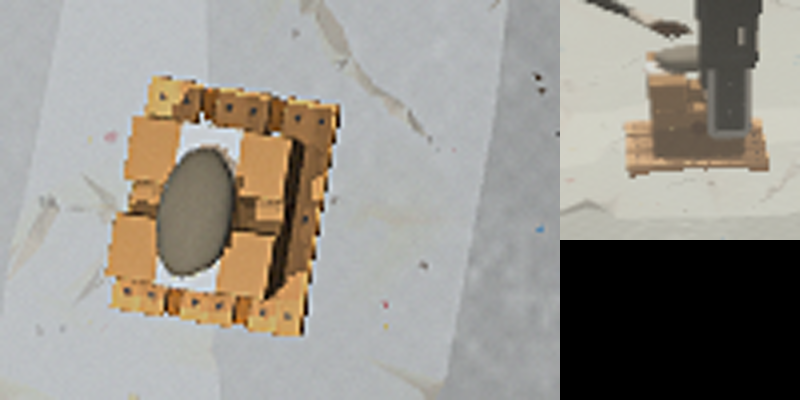

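The stone lies flat at (197,212), within about 2 mm of the middle of the top (about 202,207), and bridges both sleeved boxes. The arm is clear of the stack.

```bash
python3 -c "
from workcell import robot
print(robot.hand_in())"
```

```text
the job is handed in; nothing more can be done
None
```

The stack is built and handed in at about 34 s: deep boxes, then the sleeved boxes turned across them (gaps about 10 and 13 mm), with the large grey stone within about 2 mm of the middle on top; the small stone was left alone, and the hand-in gave no verdict.

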